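# Sort the capped hair rollers: keep one, bin two

### The job

Sort the three standing hair rollers by the colour of their end caps: swing the blue bin's bucket out until it rests on its stop, put both red-capped rollers in it and leave it out. Lay the green-capped roller on its side in the two notches of the green soap tray, centred; the tray is cracked, so set it down gently, without dropping or pressing. Leave the other things on the ledge where they stand.

Things in the scene. Friction and masses are not known exactly. Their poses are not given: they have to be found in the camera images.
- roller_green: hard silicone hair roller, pink with ribs, a plain cylinder 40 mm in diameter and 110 mm long, about 80 g, standing upright at the start on a thin (4 mm) grey mat, its GREEN end cap (top 20 mm) uppermost. Origin at the centre of the end without the cap, z along the roller towards the cap
- roller_red_a: hard silicone hair roller, pink with ribs, a plain cylinder 40 mm in diameter and 110 mm long, about 80 g, standing upright at the start on a thin (4 mm) grey mat, its RED end cap (top 20 mm) uppermost. Origin at the centre of the end without the cap, z along the roller towards the cap
- roller_red_b: hard silicone hair roller, pink with ribs, a plain cylinder 40 mm in diameter and 110 mm long, about 80 g, standing upright at the start on a thin (4 mm) grey mat, its RED end cap (top 20 mm) uppermost. Origin at the centre of the end without the cap, z along the roller towards the cap
- roller_green_center (a point): middle of that roller's axis, 55 mm from either end; axes as the roller's
- roller_red_a_center (a point): middle of that roller's axis, 55 mm from either end; axes as the roller's
- roller_red_b_center (a point): middle of that roller's axis, 55 mm from either end; axes as the roller's
- tray: cracked green ceramic soap tray, fixed, 150 (x) x 110 (y) mm, floor 8 mm, rim 16 mm high. Two ridges 10 mm thick cross it at x = +36 and -36 mm, each with a 90 degree V notch (apex 20 mm, tops about 38 mm above the ledge, 50 mm wide in y); together they cradle one roller lying along the tray's x. Origin at the centre of its underside
- tray_nest (a point): where the middle of the axis of a roller lying centred in both notches comes to rest, 48 mm above the ledge; axes as the tray's
- bin: fixed housing of the blue plastic tilt-out waste bin, 150 (x) x 200 (y) x 206 mm high, front towards its -x, open in front; its hood covers only the rear part of the top, from x = +6 to +78 mm. Origin at the centre of its underside
- bucket (a joint): tilt of the bin's bucket, rad: 0 shut, 0.70 swung fully out on its stop. Gravity draws it shut below about 0.3 and, past the balance point, out against the stop; there it stays
- bucket_hinge (a point): middle of the hinge line, at the lower edge of the bucket's front panel, 14 mm above the ledge; axes are the bucket's: y along the hinge, z up the front panel, x backwards into the bin when shut. The top swings towards -x (out of the housing)
- bucket_lip (a point): middle of the top edge of the bucket's front panel, 185 mm up the panel from the hinge; the panel is 8 mm thick and 186 mm wide. Behind it the top is free for 60 mm when shut, then the hood begins: a finger can reach in behind the panel from above
- bucket_in (a point): centre of the bucket's inner floor; axes are the bucket's. Inside, the bucket is 110 mm (x) by 160 mm (y); side and rear walls are 135 mm high, the front panel 185 mm
- bucket_mouth (a point): centre of the bucket's open mouth, 154 mm above the inner floor along the bucket's z
- pin_box: stainless hair pin box with sliding cover, 70 x 120 x 34 mm, a bystander. Origin at the centre of its underside
- soap: cream bar of soap, 55 x 85 x 26 mm, a bystander. Origin at the centre of its underside
- cream_jar: white cream jar, 68 mm across, 60 mm high, a bystander. Origin at the centre of its underside
- tooth_cup: blue ceramic tooth cup, 72 mm across, 90 mm high, a bystander. Origin at the centre of its underside
- nail_brush: wooden nail brush, 45 x 100 x 28 mm, a bystander. Origin at the centre of its underside
- shampoo: green shampoo bottle, 64 mm across, 190 mm high, a bystander. Origin at the centre of its underside
- lotion: white lotion bottle, 60 mm across, 160 mm high, a bystander. Origin at the centre of its underside

How it is judged:
At the end, for the whole second after the job is handed in: Bucket at rest at 0.65 rad or more; both red-capped rollers still, their middles inside the bucket, below 135 mm over its floor; green-capped roller still in the notches: middle within 15 mm along, 6 mm across and in height of the nest point, axis within 0.12 rad of the tray's x (value of joint bucket above 0.65 rad and velocity of joint bucket between -0.05 and 0.05 rad/s and x of roller_green_center in the frame of tray_nest between -0.015 and 0.015 m and y of roller_green_center in the frame of tray_nest between -0.006 and 0.006 m and z of roller_green_center in the frame of tray_nest between -0.006 and 0.006 m and angle between the z axis of roller_green and the x axis of tray, either way round below 0.12 rad and linear speed of each of roller_green, roller_red_a, roller_red_b below 0.02 m/s and x of roller_red_a_center in the frame of bucket_in between -0.065 and 0.065 m and y of roller_red_a_center in the frame of bucket_in between -0.085 and 0.085 m and z of roller_red_a_center in the frame of bucket_in between 0 and 0.135 m and x of roller_red_b_center in the frame of bucket_in between -0.065 and 0.065 m and y of roller_red_b_center in the frame of bucket_in between -0.085 and 0.085 m and z of roller_red_b_center in the frame of bucket_in between 0 and 0.135 m); the robot touches nothing.
It fails at once if the cracked tray is struck or pressed with more than 20 N (contact force between anything else and tray above 20 N).
It fails at once if the green-capped roller is dropped at the tray (falls faster than 0.35 m/s, out of the fingers, within 100 mm of the nest point) (distance between roller_green_center and tray_nest below 0.1 m and linear speed of roller_green above 0.35 m/s and contact force between the fingers and roller_green below 0.1 N).
It fails at once if one of the bystanders (pin box, soap, jar, cup, brush, bottles) is moved more than 30 mm (distance of any of pin_box, soap, cream_jar, tooth_cup, nail_brush, shampoo, lotion from where it was at the start of the episode above 0.03 m).
It also fails if it takes over 72 s, if anything falls off the work surface, if the arm or the gripper's body presses on something with over 40 N, if the wrist force passes 120 N, or if a joint passes its speed limit or range.

### The arm

A 6-joint arm with a two-finger parallel gripper is mounted at the origin on the work surface. World frame = base frame: x ahead of the robot, y to its left, z up, the work surface at z = 0. Lengths are in m, angles in rad, forces in N, time in s.
With the tool pointing down it reaches from about 0.425 to 0.95 m from the base axis. Payload 3.5 kg.
Tool frame: the origin (TCP) lies on the centre line of the jaws, within the pads' length; the fingertips stand 8 mm ahead of it and the grasp point (between the pads) lies 11 mm behind it; z points along the fingers, y is the line along which they close (so a half turn about z gives the same grasp; the last joint's range is limited). The gripper opens to 85 mm and grips with 20 to 120 N. Pads are 22 mm wide; open, the fingers measure 114 mm over their backs; the gripper's body (76 mm by 85 mm) begins 54 mm behind the grasp point. The pads swing forward as they close: fully open they stand 13 mm farther back than shut.
Start: joints at [-1.467, 0.286, 1.577, -0, 1.279, -0.15], TCP at [0.17, -0.653, 0.239] pointing down, gripper open.
Joint ranges: [-2.77, 2.77], [-0.9, 2.22], [0.21, 2.48], [-1.53, 4.67], [0.24, 2.81], [-2.84, 2.84]. Speed limits (rad/s): [2.79, 2.79, 3.14, 3.14, 3.14, 3.14].

### API

Orientations are given as a unit quaternion [x, y, z, w].
In Python, from plant import ctrl gives the robot as it stands. The module is installed in compiled form; this text tells all that it offers.
- The arm moves only by the tool send_rows, never from a script. Its argument "steps" is a list of rows, each a list of 5 numbers: the shift along the tool's x, y, z in m, then the turn about the tool's z in degrees, then the opening, from -1 (shut) to 1 (fully open). A call has 1 to 12 rows; each row is the pose to reach, as a shift and turn from the pose commanded when the call began, along the tool's axes at that moment; what a row does not reach only later rows make up. A row lasts 1/10 s, in which the tool goes at most 50 mm and 8.59 degrees, less where a joint would pass 70% of its speed; a pose out of reach is approached as far as the arm can. A call with a gripper value outside its range is refused whole. The fingers move at their own pace and stop on an object; "squeeze" is the grip in N (left out, the last holds). Time passes only in rows, so rows that repeat a pose let the fingers close. It gives the time, the measured TCP pose, the force, the opening and the grip force at its end, in the units of the state.
- ctrl.get_state(): the state, without advancing time (a new reading comes with each control period).
- ctrl.read_camera(name): name is "side" or "top" or "wrist"; returns the picture (420x560x3 uint8, red, green, blue); there is no depth.
- ctrl.calibration(name): a dict with "intrinsics" (3x3 intrinsics, pixels), "k1" (the pictures are not rectified: a ray, as slopes to the right and down, at radius r is drawn at 1 + k1 r^2 times it, then the intrinsics apply), "extrinsics" (4x4, takes a point from world to camera coordinates); the wrist camera has in their place "tool_from_camera" (4x4, takes a point from camera to tool coordinates, whose origin is the TCP and whose axes are the flange's). Camera axes: x right, y up, looking along -z (the intrinsics and any distortion apply to the point x, -y, -z); pixel columns grow to the right and rows downward; lengths in m; the calibration is good to about 2 mm. A picture is of the moment at which its call begins: read the wrist's pose just before it. calibration takes no time and is no camera call.
- ctrl.sign_off(): hands the job in; it is judged then, once.
The state is a dict: "time": time; "qpos": joint angles; "dq": joint speeds; "joint_efforts": joint torques, N m; "eef_pos": TCP position; "tcp_rot": TCP orientation; "contact_force": force on the tool from outside, world axes, zero at the start; "wrist_torque": the same for the moment, N m; "opening": opening from 0.0 (shut) to 1.0 (fully open); "finger_force": force on a finger pad.
Only numpy, scipy, OpenCV 4.12 (cv2) and the standard library are available. Lean on these libraries where they do the work, as an engineer would, in place of code of your own. Each camera call takes 0.05 s, during which the arm holds its last target. There are 200 camera calls.

## Working session

There is one attempt and no reset: what is moved stays moved. The work goes in short steps, Python scripts to look and compute and a tool call to move; the robot and the scene stay as the last step left them, time stands still between calls to the robot, and variables do not carry over. Pictures are saved under pics/ and viewed, at most 12 in all, crops included, and the job is handed in when it is done.

Besides the shell and the picture viewer there is one more tool, called after ">>>" as a command line: name --pt "numbers of a row" for each row, then --argument value for the rest. send_rows: Moves the arm, as the interface text tells. Its arguments: {"type":"object","properties":{"steps":{"type":"array","items":{"type":"array","items":{"type":"number"}}},"squeeze":{"type":"number"}},"required":["steps"]}

```bash
mkdir -p pics
cat > h.py <<'E'
import numpy as np, cv2
from plant import ctrl
def snap(n,f):
    im=ctrl.read_camera(n); cv2.imwrite('pics/'+f,im[:,:,::-1]); return im
def ray(n,u,v):
    c=ctrl.calibration(n); K=np.array(c['intrinsics'])
    d=np.array([(u-K[0,2])/K[0,0],(v-K[1,2])/K[1,1]]); s=d.copy()
    for _ in range(30): s=d/(1+c['k1']*(s@s))
    T=np.linalg.inv(np.array(c['extrinsics']))
    return T[:3,3],T[:3,:3]@np.array([s[0],-s[1],-1])
def at(n,u,v,z):
    o,d=ray(n,u,v); return (o+d*(z-o[2])/d[2]).round(4)
E
python3 - <<'E'
from h import *
for n in ['side','top']: snap(n,n+'0.png'); c=ctrl.calibration(n); print(n,np.linalg.inv(np.array(c['extrinsics'])).round(3).tolist(),c['intrinsics'],c['k1'])
print(ctrl.get_state())
E
```

```text
side [[-0.905, 0.29, -0.312, 0.152], [-0.426, -0.602, 0.675, 0.974], [0.008, 0.744, 0.668, 1.072], [0.0, 0.0, 0.0, 1.0]] [[440.1708205    0.         282.50318959]
 [  0.         440.1708205  218.79450447]
 [  0.           0.           1.        ]] -0.038073700826812974
top [[-0.012, 0.998, -0.064, 0.498], [-1.0, -0.013, -0.019, 0.006], [-0.02, 0.063, 0.998, 1.443], [0.0, 0.0, 0.0, 1.0]] [[427.16507488   0.         272.76230445]
 [  0.         427.16507488 214.2555428 ]
 [  0.           0.           1.        ]] -0.08281926186652003
{'time': 0.1, 'qpos': array([-1.46701416e+00,  2.87119223e-01,  1.57803107e+00, -5.01883896e-06,
        1.27860830e+00, -1.50025251e-01]), 'dq': array([-0.00093789, -0.00416335, -0.00231041,  0.00036504,  0.00163664,
        0.0001813 ]), 'joint_efforts': array([ 8.22533348e-04, -4.07298911e+01, -2.93698990e+01, -1.40257494e-04,
        3.40677259e-03, -9.57100895e-06]), 'eef_pos': array([ 0.16943694, -0.65279029,  0.23805713]), 'tcp_rot': array([ 9.91957852e-01,  1.26564007e-01,  2.26361341e-05, -1.08273879e-03]), 'contact_force': array([ 0.0407075 , -0.55132926,  0.40823745]), 'wrist_torque': array([-0.02942556, -0.03113221,  0.00170286]), 'finger_force': 0.0, 'opening': 0.9980991901428697}
```

View pics/top0.png

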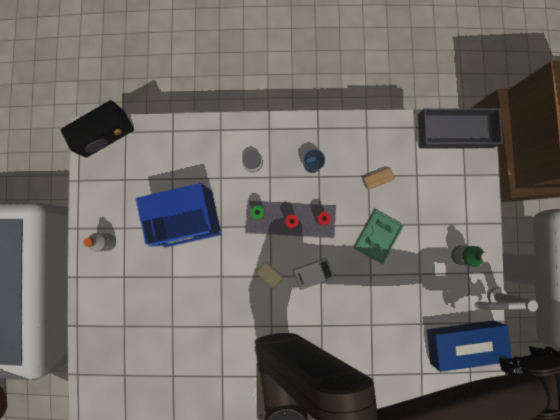

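View pics/side0.png

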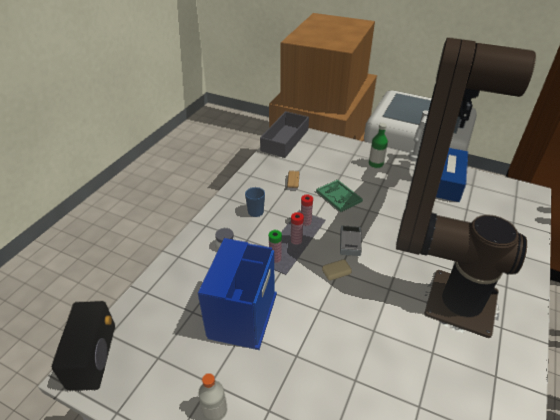

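The top picture shows the bin at about (178,215), the green roller at (257,212), the red rollers at (292,221) and (324,218), and the tray at (378,236). The side picture agrees. Next is an enlarged crop.

Run:
```python
from h import *
t=cv2.imread('pics/top0.png')
a=cv2.resize(t[175:255,130:230],(780,624)[:1]+(600,),interpolation=cv2.INTER_CUBIC) # x7.8,7.5
cv2.imwrite('pics/c1.png',a)
b=cv2.resize(t[190:270,240:410],None,fx=4.7,fy=4.7,interpolation=cv2.INTER_CUBIC)
cv2.imwrite('pics/c2.png',b)
```

```text
(no output)
```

View pics/c1.png

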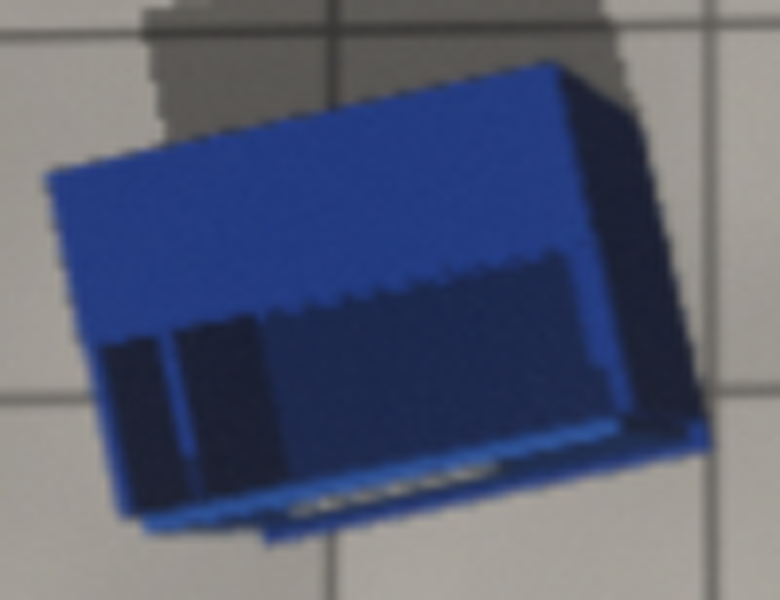

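View pics/c2.png

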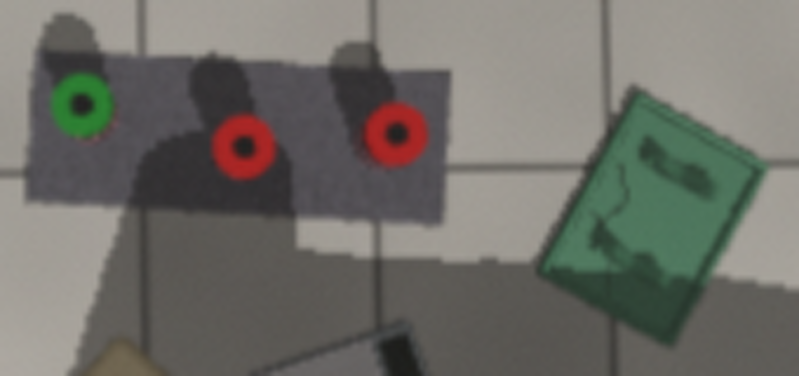

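Run:
```python
from h import *
A=lambda x,y,z:at('top',130+x/7.8-.5+.064,175+y/7.5-.5+.067,z)
B=lambda x,y,z:at('top',240+x/4.7-.4,190+y/4.7-.4,z)
for n,p in dict(rearL=(45,173),rearR=(553,62)).items(): print(n,A(*p,.206))
for n,p in dict(lipL=(140,525),lipR=(625,423)).items(): print(n,A(*p,.199))
for p in [(82,104),(244,147),(396,135)]: print('roller',B(*p,.114))
c=np.array([B(*p,.016) for p in [(632,88),(765,163),(672,345),(540,268)]]); print(c,c.mean(0),np.linalg.norm(np.diff(c,axis=0),axis=1))
d=(c[0]+c[1]-c[2]-c[3]);print('tray ang',np.arctan2(d[1],d[0]))
r=A(553,62,.206)-A(45,173,.206); print('bin ang of -y',np.arctan2(r[1],r[0]),np.linalg.norm(r))
for n,p in dict(soap=(269,275),pin=(313,273),jar=(252,160),cup=(314,160),brush=(378,177),lot=(88,242)).items(): print(n,at('top',*p,.04))
from scipy.spatial.transform import Rotation as R
s=ctrl.get_state();print(R.from_quat(s['tcp_rot']).as_matrix().round(3))
```

```text
rearL [0.631  0.4353 0.206 ]
rearR [0.6717 0.2409 0.206 ]
lipL [0.4923 0.3999 0.199 ]
lipR [0.5304 0.215  0.199 ]
roller [0.591  0.0806 0.114 ]
roller [ 0.561  -0.0265  0.114 ]
roller [ 0.5677 -0.1273  0.114 ]
[[ 0.6042 -0.3062  0.016 ]
 [ 0.5494 -0.4002  0.016 ]
 [ 0.4213 -0.3302  0.016 ]
 [ 0.4771 -0.2375  0.016 ]] [ 0.513    -0.318525  0.016   ] [0.10880735 0.14597811 0.10819857]
tray ang -0.49783548471443145
bin ang of -y -1.3644151294588414 0.19861482824804397
soap [0.3884 0.0476 0.04  ]
pin [ 0.3933 -0.0961  0.04  ]
jar [0.7689 0.1    0.04  ]
cup [ 0.7658 -0.106   0.04  ]
brush [ 0.7063 -0.3171  0.04  ]
lot [0.5018 0.6553 0.04  ]
[[ 0.968  0.251 -0.   ]
 [ 0.251 -0.968  0.002]
 [ 0.    -0.002 -1.   ]]
```

```bash
cat >> h.py <<'E'
from scipy.spatial.transform import Rotation as R
def go(*targets):
    """targets (x,y,z,yaw): print tool-frame shift + turn from the present pose"""
    s=ctrl.get_state(); M=R.from_quat(s['tcp_rot']).as_matrix(); y0=np.arctan2(M[1,0],M[0,0])
    for t in targets:
        d=M.T@(np.array(t[:3])-s['eef_pos']); a=(y0-t[3]+np.pi/2)%np.pi-np.pi/2
        print(d.round(3).tolist(),round(np.degrees(a),1))
def binp(x,y): return .5765+x*.979-y*.205,.3224+x*.205+y*.979
E
python3 - <<'E'
from h import *
go((.5,-.25,.28,.206),(.55,.1,.28,.206),(*binp(-.027,0),.26,.206))
E
```

```text
[0.421, -0.307, -0.041] 2.7
[0.557, -0.633, -0.04] 2.7
[0.612, -0.843, -0.02] 2.7
```

>>> send_rows --pt "0.1 -0.07 -0.04 0 1" --pt "0.2 -0.146 -0.041 0 0" --pt "0.3 -0.22 -0.041 0 -1" --pt "0.421 -0.307 -0.041 2.7 -1" --pt "0.421 -0.307 -0.041 2.7 -1" --pt "0.421 -0.307 -0.041 2.7 -1" --pt "0.421 -0.307 -0.041 2.7 -1" --pt "0.421 -0.307 -0.041 2.7 -1" --pt "0.421 -0.307 -0.041 2.7 -1" --pt "0.557 -0.633 -0.04 2.7 -1" --pt "0.557 -0.633 -0.04 2.7 -1" --pt "0.557 -0.633 -0.04 2.7 -1"

```text
time: 1.3
eef_pos: [0.4876, -0.1599, 0.2775]
tcp_rot: [0.995, 0.103, -0.0, -0.0]
contact_force: [1.0, -0.2, 0.8]
opening: -0.0
finger_force: 0.0
```

Run:
```python
from h import *
snap('wrist','w1.png')
go((.55,.1,.26,.206),(*binp(-.027,0),.26,.206),(*binp(-.027,0),.172,.206))
print(ctrl.get_state()['eef_pos'])
```

```text
[0.113, -0.235, 0.019] 0.3
[0.159, -0.447, 0.02] 0.3
[0.159, -0.446, 0.108] 0.3
[ 0.48856158 -0.15335449  0.27753026]
```

>>> send_rows --pt "0.113 -0.235 0.019 0 -1" --pt "0.113 -0.235 0.019 0 -1" --pt "0.113 -0.235 0.019 0 -1" --pt "0.113 -0.235 0.019 0 -1" --pt "0.113 -0.235 0.019 0 -1" --pt "0.113 -0.235 0.019 0 -1" --pt "0.159 -0.447 0.02 0 -1" --pt "0.159 -0.447 0.02 0 -1" --pt "0.159 -0.447 0.02 0 -1" --pt "0.159 -0.447 0.02 0 -1" --pt "0.159 -0.447 0.02 0 -1" --pt "0.159 -0.447 0.02 0 -1"

```text
time: 2.55
eef_pos: [0.5511, 0.3094, 0.2572]
tcp_rot: [0.995, 0.105, -0.001, 0.0]
contact_force: [-0.3, 0.2, 0.4]
opening: 0.002
finger_force: 0.0
```

Run:
```python
from h import *
im=snap('wrist','w2.png')
print(ctrl.get_state()['eef_pos'])
go((*binp(-.027,0),.172,.206),(*binp(-.14,0),.172,.206))
```

```text
[0.5513164  0.30788785 0.25726145]
[0.001, -0.009, 0.085] 0.1
[-0.112, -0.009, 0.085] 0.1
```

View pics/w2.png

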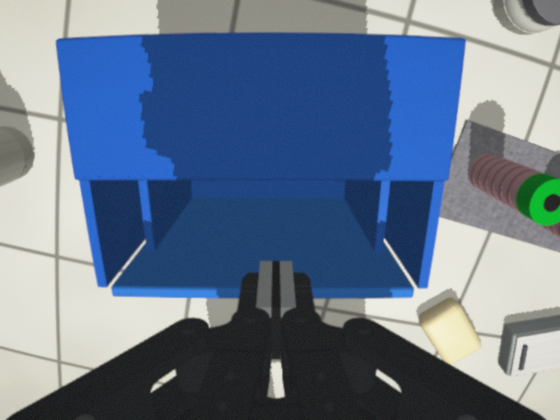

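The wrist picture shows the hood edge at row 180 and the panel's lip at rows 288 to 297. The closed tips are at (275,265). I'll check where they would project at lip height.

```bash
cat >> h.py <<'E'
def wproj(p):
    c=ctrl.calibration('wrist'); K=np.array(c['intrinsics']); q=np.linalg.inv(np.array(c['tool_from_camera']))@np.r_[p,1]
    s=np.array([q[0],-q[1]])/-q[2]; s=s*(1+c['k1']*(s@s)); return K[:2,:2]@s+K[:2,2]
def wat(u,v,z,pos,quat):
    c=ctrl.calibration('wrist'); K=np.array(c['intrinsics']); T=np.array(c['tool_from_camera'])
    d=np.array([(u-K[0,2])/K[0,0],(v-K[1,2])/K[1,1]]); s=d.copy()
    for _ in range(30): s=d/(1+c['k1']*(s@s))
    M=R.from_quat(quat).as_matrix(); o=M@T[:3,3]+pos; e=M@T[:3,:3]@np.array([s[0],-s[1],-1])
    return (o+e*(z-o[2])/e[2]).round(4)
E
python3 - <<'E'
from h import *
for x in (-.011,0,.011): print(x,wproj([x,0,.058]))
s=ctrl.get_state()
for p in [(113,293),(413,292)]: print(wat(*p,.199,s['eef_pos'],s['tcp_rot']))
E
```

```text
-0.011 [276.28549979 252.41293597]
0 [276.30127704 234.71369571]
0.011 [276.31726512 216.36592876]
[0.4922 0.3974 0.199 ]
[0.531  0.2186 0.199 ]
```

>>> send_rows --pt "0 0 0.04 0 -1" --pt "0 0 0.085 0 -1" --pt "0 0 0.085 0 -1" --pt "0 0 0.085 0 -1" --pt "-0.015 0 0.085 0 -1" --pt "-0.03 0 0.085 0 -1" --pt "-0.045 0 0.085 0 -1" --pt "-0.06 0 0.085 0 -1" --pt "-0.075 0 0.085 0 -1" --pt "-0.09 0 0.085 0 -1" --pt "-0.1 0 0.085 0 -1" --pt "-0.1 0 0.085 0 -1"

```text
time: 3.8
eef_pos: [0.4541, 0.2875, 0.1755]
tcp_rot: [0.995, 0.103, 0.002, -0.0]
contact_force: [-0.0, -0.0, -0.0]
opening: 0.0
finger_force: 0.0
```

Run:
```python
from h import *
im=snap('top','t1.png')
print(ctrl.get_state()['eef_pos'])
cv2.imwrite('pics/c3.png',cv2.resize(im[150:290,120:310,::-1],None,fx=4,fy=4,interpolation=cv2.INTER_CUBIC))
```

```text
[0.4545412  0.28756502 0.17513068]
```

View pics/c3.png

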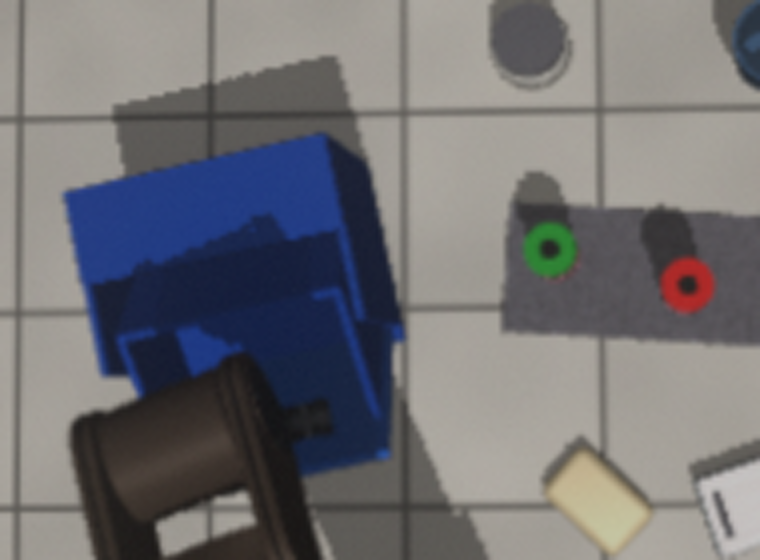

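The bucket has swung out. The right corner of its lip is at about (217,264) in the full picture. I'll lift and go to the first red roller.

Run:
```python
from h import *
print(at('top',217,263.7,.1555),binp(-.186,-.093))
go((.46,.28,.29,.206),(.561,-.0265,.26,.206),(.561,-.0265,.16,.206),(.561,-.0265,.079,.206))
```

```text
[0.4326 0.2006 0.1555] (0.41347100000000003, 0.19322300000000003)
[0.004, 0.008, -0.115] 0.0
[0.04, 0.329, -0.085] 0.0
[0.04, 0.329, 0.015] 0.0
[0.039, 0.329, 0.096] 0.0
```

>>> send_rows --pt "0.004 0.008 -0.05 0 -1" --pt "0.004 0.008 -0.115 0 -1" --pt "0.004 0.008 -0.115 0 1" --pt "0.02 0.17 -0.09 0 1" --pt "0.04 0.329 -0.085 0 1" --pt "0.04 0.329 -0.085 0 1" --pt "0.04 0.329 -0.085 0 1" --pt "0.04 0.329 -0.085 0 1" --pt "0.04 0.329 -0.085 0 1" --pt "0.04 0.329 -0.085 0 1" --pt "0.04 0.329 -0.085 0 1" --pt "0.04 0.329 -0.085 0 1"

```text
time: 5.05
eef_pos: [0.5605, -0.0267, 0.2579]
tcp_rot: [0.995, 0.102, -0.0, -0.0]
contact_force: [-0.6, -0.7, 0.4]
opening: 1.0
finger_force: 0.0
```

Run:
```python
from h import *
s=ctrl.get_state(); w=snap('wrist','w3.png'); im=snap('top','t2.png')
print(s['eef_pos'],s['opening'])
def blobs(im):
    h=cv2.cvtColor(im,cv2.COLOR_RGB2HSV); o={}
    for k,m in dict(red=cv2.inRange(h,(0,150,60),(8,255,255))|cv2.inRange(h,(172,150,60),(180,255,255)),green=cv2.inRange(h,(50,150,60),(70,255,255))).items():
        n,_,st,c=cv2.connectedComponentsWithStats(m); o[k]=[(c[i].round(1).tolist(),int(st[i,4])) for i in range(1,n) if st[i,4]>60]
    return o
print(blobs(w),wproj([0,0,s['eef_pos'][2]-.114]))
a=cv2.resize(im[150:290,120:310,::-1],None,fx=2.1,fy=2.1,interpolation=cv2.INTER_CUBIC)
b=cv2.resize(w[:,:,::-1],(392,294))
o=np.zeros((294,a.shape[1]+392,3),np.uint8); o[:,:a.shape[1]]=a[:294]; o[:,a.shape[1]:]=b
cv2.imwrite('pics/c4.png',o); print(a.shape)
```

```text
[ 0.56051578 -0.02666796  0.25788376] 0.9995356545873954
{'red': [([275.0, 186.4], 1945), ([396.7, 202.4], 1997)], 'green': [([144.6, 124.2], 2001)]} [276.09674563 191.18950439]
(294, 399, 3)
```

View pics/c4.png

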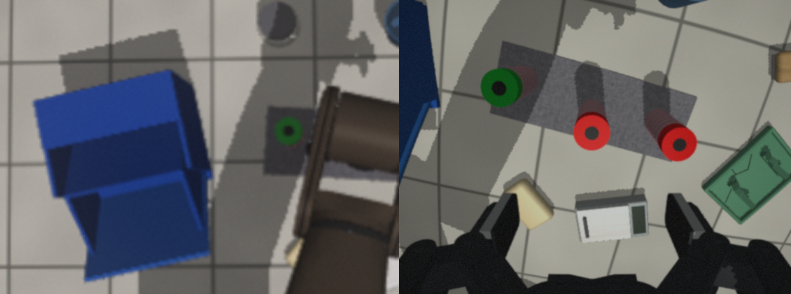

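The bucket is resting fully out, with its lip from about (160,282) to (219,273). The red roller is at (275,186) against an expected (276,191), so it is about 3 mm ahead. I'll grasp it.

>>> send_rows --squeeze 40 --pt "0.003 0 0.05 0 1" --pt "0.003 0 0.1 0 1" --pt "0.003 0 0.15 0 1" --pt "0.003 0 0.179 0 1" --pt "0.003 0 0.179 0 1" --pt "0.003 0 0.179 0 -1" --pt "0.003 0 0.179 0 -1" --pt "0.003 0 0.179 0 -1" --pt "0.003 0 0.179 0 -1" --pt "0.003 0 0.179 0 -1" --pt "0.003 0 0.179 0 -1" --pt "0.003 0 0.14 0 -1"

```text
time: 6.35
eef_pos: [0.5596, -0.025, 0.114]
tcp_rot: [0.995, 0.103, -0.005, -0.002]
contact_force: [-0.7, 0.5, -1.0]
opening: 0.455
finger_force: 40.5
```

Run:
```python
from h import *
print(at('top',160.5,282.4,.1555),at('top',219.5,272.9,.1555))
go((.55,0,.31,.206),(*binp(-.125,-.035),.31,.206),(*binp(-.125,-.035),.2,.206))
```

```text
[0.3773 0.3734 0.1555] [0.405  0.1932 0.1555]
[-0.006, -0.027, -0.196] 0.0
[-0.039, -0.302, -0.194] 0.0
[-0.038, -0.302, -0.084] 0.0
```

>>> send_rows --pt "0 0 -0.05 0 -1" --pt "0 0 -0.1 0 -1" --pt "0 0 -0.15 0 -1" --pt "0 0 -0.19 0 -1" --pt "-0.01 -0.05 -0.19 0 -1" --pt "-0.02 -0.1 -0.19 0 -1" --pt "-0.025 -0.15 -0.19 0 -1" --pt "-0.03 -0.2 -0.19 0 -1" --pt "-0.035 -0.25 -0.19 0 -1" --pt "-0.039 -0.302 -0.19 0 -1" --pt "-0.039 -0.302 -0.19 0 -1" --pt "-0.039 -0.302 -0.19 0 -1"

```text
time: 7.55
eef_pos: [0.4624, 0.2629, 0.3083]
tcp_rot: [0.995, 0.105, 0.0, 0.0]
contact_force: [0.1, -0.1, -0.8]
opening: 0.458
finger_force: 40.6
```

Run:
```python
from h import *
s=ctrl.get_state();print(s['eef_pos'],s['opening'],s['finger_force'])
go((*binp(-.125,-.035),.19,.206))
```

```text
[0.46238045 0.26292473 0.30831913] 0.4583326394749355 40.63692927360535
[-0.001, 0.0, 0.118] 0.2
```

>>> send_rows --pt "0 0 0.04 0 -1" --pt "0 0 0.08 0 -1" --pt "0 0 0.118 0 -1" --pt "0 0 0.118 0 -1" --pt "0 0 0.118 0 0.3" --pt "0 0 0.118 0 0.3" --pt "0 0 0.118 0 0.3" --pt "0 0 0.118 0 0.3" --pt "0 0 0.07 0 0.3" --pt "0 0 0.02 0 1" --pt "0 0 0 0 1" --pt "0 0 0 0 1"

```text
time: 8.75
eef_pos: [0.4649, 0.2627, 0.3139]
tcp_rot: [0.995, 0.103, 0.005, -0.001]
contact_force: [0.6, -0.3, -0.0]
opening: 1.001
finger_force: 0.0
```

Run:
```python
from h import *
s=ctrl.get_state(); w=snap('wrist','w4.png');print(s['eef_pos'],s['opening'])
go((.565,-.127,.28,.206),(.5677,-.127,.18,.206),(.5677,-.127,.079,.206))
```

```text
[0.46485924 0.2627009  0.31391527] 1.0007438624350713
[0.019, 0.402, 0.03] 0.1
[0.021, 0.402, 0.13] 0.1
[0.021, 0.402, 0.231] 0.1
```

View pics/w4.png

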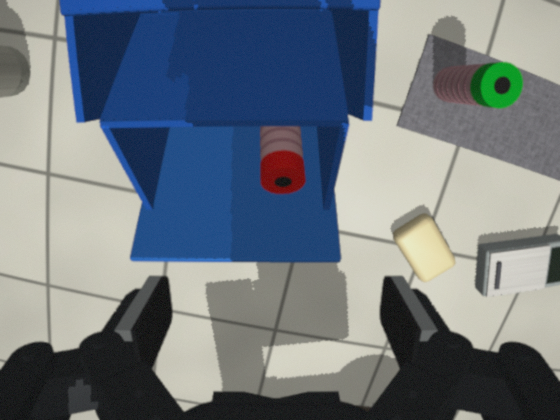

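Roller A is in the bucket at (282,165), and the bucket is still out. Roller B next.

>>> send_rows --pt "0.01 0.2 0.02 0 1" --pt "0.019 0.402 0.03 0 1" --pt "0.019 0.402 0.03 0 1" --pt "0.019 0.402 0.03 0 1" --pt "0.019 0.402 0.03 0 1" --pt "0.019 0.402 0.03 0 1" --pt "0.019 0.402 0.03 0 1" --pt "0.019 0.402 0.03 0 1" --pt "0.019 0.402 0.03 0 1" --pt "0.02 0.402 0.08 0 1" --pt "0.021 0.402 0.13 0 1" --pt "0.021 0.402 0.13 0 1"

```text
time: 10.0
eef_pos: [0.5597, -0.1242, 0.1675]
tcp_rot: [0.995, 0.103, -0.009, -0.005]
contact_force: [-1.5, 0.7, -1.1]
opening: 0.997
finger_force: 0.0
```

Run:
```python
from h import *
q=R.from_matrix([[.979,.205,0],[.205,-.979,0],[0,0,-1]]).as_quat()
P=np.array([.56052,-.02667,.25788])
p=wat(396.7,202.4,.114,P,q); print(p,'green',wat(144.6,124.2,.114,P,q)); print(ctrl.get_state()['eef_pos']); go((*p[:2],.079,.206))
```

```text
[ 0.5712 -0.1227  0.114 ] green [0.5917 0.0805 0.114 ]
[ 0.55967799 -0.12418322  0.16751827]
[0.013, 0.002, 0.088] 0.0
```

>>> send_rows --pt "0.006 -0.001 0 0 1" --pt "0.006 -0.001 0.05 0 1" --pt "0.006 -0.001 0.099 0 1" --pt "0.006 -0.001 0.099 0 1" --pt "0.006 -0.001 0.099 0 1" --pt "0.006 -0.001 0.099 0 -1" --pt "0.006 -0.001 0.099 0 -1" --pt "0.006 -0.001 0.099 0 -1" --pt "0.006 -0.001 0.099 0 -1" --pt "0.006 -0.001 0.099 0 -1" --pt "0.006 -0.001 0.05 0 -1" --pt "0.006 -0.001 0 0 -1"

```text
time: 11.2
eef_pos: [0.57, -0.1244, 0.1769]
tcp_rot: [0.995, 0.103, -0.002, -0.001]
contact_force: [2.2, 0.2, -0.3]
opening: 0.459
finger_force: 40.7
```

>>> send_rows --pt "0 0 -0.05 0 -1" --pt "0 0 -0.1 0 -1" --pt "0 0 -0.13 0 -1" --pt "0 -0.05 -0.13 0 -1" --pt "-0.01 -0.1 -0.13 0 -1" --pt "-0.01 -0.15 -0.13 0 -1" --pt "-0.02 -0.2 -0.13 0 -1" --pt "-0.02 -0.25 -0.13 0 -1" --pt "-0.02 -0.3 -0.13 0 -1" --pt "-0.03 -0.35 -0.13 0 -1" --pt "-0.03 -0.4 -0.13 0 -1" --pt "-0.03 -0.4 -0.13 0 -1"

```text
time: 12.4
eef_pos: [0.4579, 0.2648, 0.3081]
tcp_rot: [0.994, 0.106, -0.0, -0.001]
contact_force: [0.7, -0.8, -0.3]
opening: 0.456
finger_force: 41.0
```

Run:
```python
from h import *
s=ctrl.get_state();print(s['eef_pos'],s['opening'],s['finger_force'])
go((*binp(-.125,.035),.31,.206),(*binp(-.125,.035),.19,.206))
```

```text
[0.45793595 0.26483314 0.3080973 ] 0.45649314373791827 41.044557094573975
[0.003, -0.067, -0.002] 0.4
[0.003, -0.067, 0.118] 0.4
```

>>> send_rows --pt "0.003 -0.04 0 0 -1" --pt "0.003 -0.067 0 0 -1" --pt "0.003 -0.067 0 0 -1" --pt "0.003 -0.067 0.04 0 -1" --pt "0.003 -0.067 0.08 0 -1" --pt "0.003 -0.067 0.118 0 -1" --pt "0.003 -0.067 0.118 0 -1" --pt "0.003 -0.067 0.118 0 0.3" --pt "0.003 -0.067 0.118 0 0.3" --pt "0.003 -0.067 0.118 0 0.3" --pt "0.003 -0.067 0.07 0 0.3" --pt "0.003 -0.067 0 0 0.3"

```text
time: 13.6
eef_pos: [0.4484, 0.3259, 0.288]
tcp_rot: [0.995, 0.103, -0.002, 0.001]
contact_force: [0.9, 0.3, 0.8]
opening: 0.65
finger_force: 0.0
```

Run:
```python
from h import *
s=ctrl.get_state();print(s['eef_pos'],s['opening'],s['finger_force'])
w=snap('wrist','w5.png')
h=cv2.cvtColor(w,cv2.COLOR_RGB2HSV); m=cv2.inRange(h,(0,150,60),(8,255,255))|cv2.inRange(h,(172,150,60),(180,255,255))
n,_,st,c=cv2.connectedComponentsWithStats(m); print(c[1:][st[1:,4]>60],st[1:,4][st[1:,4]>60])
go((.59,.17,.28,.206+1.571))
```

```text
[0.44844787 0.32589501 0.28801507] 0.6498124812095536 0.0
[[280.23156089 171.19096627]
 [358.12564841 171.45360231]] [1749 1735]
[0.102, 0.183, 0.022] -90.0
```

Both red caps show inside the bucket, at (280,171) and (358,171). Next I'll move beside the green roller on its +y side to topple it towards the cleared mat.

Run:
```python
from h import *
print(ctrl.get_state()['eef_pos'])
go((.582,.1275,.28,.206),(.582,.1275,.1,.206))
```

```text
[0.4525632  0.32804831 0.30078046]
[0.085, 0.223, 0.021] 0.1
[0.082, 0.224, 0.201] 0.1
```

>>> send_rows --pt "0.045 0.113 0.02 0 -1" --pt "0.09 0.226 0.02 0 -1" --pt "0.09 0.226 0.02 0 -1" --pt "0.09 0.226 0.02 0 -1" --pt "0.09 0.226 0.02 0 -1" --pt "0.09 0.226 0.02 0 -1" --pt "0.09 0.226 0.02 0 -1" --pt "0.09 0.226 0.07 0 -1" --pt "0.09 0.226 0.12 0 -1" --pt "0.09 0.226 0.12 0 -1"

```text
time: 14.65
eef_pos: [0.5779, 0.125, 0.1603]
tcp_rot: [0.995, 0.104, -0.008, -0.001]
contact_force: [-1.3, 0.0, 0.2]
opening: -0.003
finger_force: 0.0
```

Run:
```python
from h import *
print(ctrl.get_state()['eef_pos'])
go((.582,.1275,.1,.206))
```

```text
[0.57793872 0.12498237 0.16025099]
[0.005, -0.001, 0.06] 0.1
```

>>> send_rows --pt "0 -0.002 0 0 -1" --pt "0.001 -0.003 0.04 0 -1" --pt "0.001 -0.003 0.08 0 -1" --pt "0.001 -0.003 0.085 0 -1" --pt "0.001 -0.003 0.085 0 -1" --pt "0.001 -0.003 0.085 0 -1"

```text
time: 15.25
eef_pos: [0.5869, 0.1274, 0.087]
tcp_rot: [0.995, 0.103, 0.003, 0.0]
contact_force: [0.1, 0.3, -0.5]
opening: 0.001
finger_force: 0.0
```

Run:
```python
from h import *
print(ctrl.get_state()['eef_pos'])
w=snap('wrist','w6.png')
h=cv2.cvtColor(w,cv2.COLOR_RGB2HSV); m=cv2.inRange(h,(50,150,60),(70,255,255))
n,_,st,c=cv2.connectedComponentsWithStats(m); print(c[1:][st[1:,4]>60],st[1:,4][st[1:,4]>60]); print(wproj([0,.048,-.012]),wproj([0,.028,-.012]))
```

```text
[0.58694367 0.12738302 0.08698414]
[[403.10749834 307.32133378]
 [385.77966102 378.33333333]] [6028  177]
[399.54991369 305.13391188] [348.88673811 305.89363831]
```

>>> send_rows --pt "0 0.006 -0.01 0 -1" --pt "0 0.014 -0.01 0 -1" --pt "0 0.022 -0.01 0 -1" --pt "0 0.03 -0.01 0 -1" --pt "0 0.038 -0.01 0 -1" --pt "0 0.046 -0.01 0 -1" --pt "0 0.053 -0.01 0 -1" --pt "0 0.06 -0.01 0 -1" --pt "0 0.065 -0.01 0 -1" --pt "0 0.065 -0.05 0 -1" --pt "0 0.03 -0.1 0 1" --pt "0 0.03 -0.15 0 1"

```text
time: 16.5
eef_pos: [0.589, 0.0979, 0.2231]
tcp_rot: [0.995, 0.104, -0.002, -0.001]
contact_force: [0.6, 0.8, 0.1]
opening: 0.332
finger_force: 0.0
```

>>> send_rows --pt "-0.04 0.08 -0.03 0 1" --pt "-0.04 0.08 -0.03 0 1" --pt "-0.04 0.08 -0.03 0 1" --pt "-0.04 0.08 -0.03 0 1" --pt "-0.04 0.08 -0.03 0 1" --pt "-0.04 0.08 -0.03 0 1"

```text
time: 17.1
eef_pos: [0.5677, 0.0111, 0.2525]
tcp_rot: [0.995, 0.104, -0.001, -0.0]
contact_force: [0.1, 0.8, 0.4]
opening: 1.0
finger_force: 0.0
```

Run:
```python
from h import *
s=ctrl.get_state(); w=snap('wrist','w7.png'); print(s['eef_pos'].tolist(),s['tcp_rot'].tolist())
```

```text
[0.5676665084031467, 0.011052995568269091, 0.25250726515399446] [0.9945979910759929, 0.10379697331122067, -0.0009336876292410127, -0.0003907767133375617]
```

View pics/w7.png

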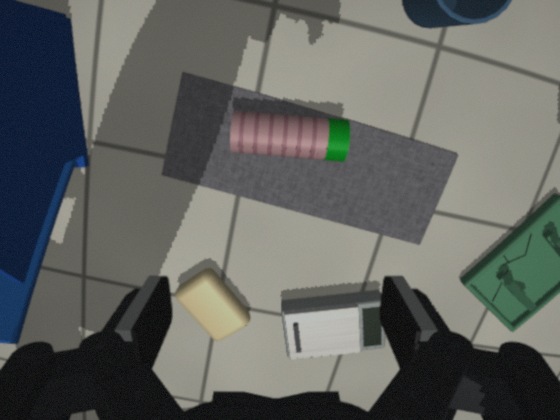

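The green roller lies on the mat with its ends at about (232,133) and (348,140), cap to the right.

Run:
```python
from h import *
s=ctrl.get_state(); P,q=s['eef_pos'],s['tcp_rot']
a,b=[wat(*p,.03,P,q) for p in [(231,133),(349,140)]]
print(a,b,np.linalg.norm(b-a)); d=b-a; ang=np.arctan2(d[1],d[0]); m=(a+b)/2; print(m,ang)
go((*m[:2],.15,ang),(*m[:2],.018,ang)); print(s['qpos'])
c=np.array([wat(*p,.016,P,q) for p in [(462,281),(512,330)]]); print(c)
```

```text
[0.5924 0.0605 0.03  ] [ 0.6094 -0.0518  0.03  ] 0.11357944356264474
[0.6009  0.00435 0.03   ] -1.4205567935877041
[0.031, 0.014, 0.103] -86.7
[0.031, 0.014, 0.235] -86.7
[-1.59215894e-01  4.16664796e-02  1.82945076e+00  2.02628706e-04
  1.27237082e+00  1.20342071e+00]
[[ 0.4787 -0.2302  0.016 ]
 [ 0.4234 -0.3261  0.016 ]]
```

>>> send_rows --pt "0.031 0.014 0.05 -8.5 1" --pt "0.031 0.014 0.1 -17 1" --pt "0.031 0.014 0.103 -25.5 1" --pt "0.031 0.014 0.103 -34 1" --pt "0.031 0.014 0.103 -42.5 1" --pt "0.031 0.014 0.103 -51 1" --pt "0.031 0.014 0.103 -59.5 1" --pt "0.031 0.014 0.103 -68 1" --pt "0.031 0.014 0.103 -76.5 1" --pt "0.031 0.014 0.103 -85 1" --pt "0.031 0.014 0.103 -86.7 1" --pt "0.031 0.014 0.103 -86.7 1"

```text
time: 18.35
eef_pos: [0.6011, 0.0034, 0.1501]
tcp_rot: [0.653, 0.757, -0.0, -0.0]
contact_force: [-0.0, 0.1, 0.2]
opening: 0.997
finger_force: 0.0
```

Run:
```python
from h import *
s=ctrl.get_state(); w=snap('wrist','w8.png'); P,q=s['eef_pos'],s['tcp_rot']; print(P)
h=cv2.cvtColor(w,cv2.COLOR_RGB2HSV)
for m in (cv2.inRange(h,(50,150,60),(70,255,255)),cv2.inRange(h,(0,40,80),(12,140,255))|cv2.inRange(h,(170,40,80),(180,140,255))):
    n,_,st,c=cv2.connectedComponentsWithStats(cv2.morphologyEx(m,cv2.MORPH_CLOSE,np.ones((9,9)))); i=1+st[1:,4].argmax(); print(st[i])
print('ends expected',wproj([-.055,0,P[2]-.03]),wproj([.055,0,P[2]-.03]),'sides',wproj([0,-.02,P[2]-.024]),wproj([0,.02,P[2]-.024]))
go((.6009,.00435,.018,-1.4206))
```

```text
[0.60106837 0.00337044 0.1501417 ]
[ 248  244   52   32 1178]
[ 247  117   57  134 6954]
ends expected [275.05287986 268.64776939] [275.00623996 123.29655397] sides [247.86048021 198.13822188] [302.22289708 198.14679597]
[0.001, 0.0, 0.132] -0.2
```

>>> send_rows --squeeze 30 --pt "0 0 0.04 0 1" --pt "0 0 0.08 0 1" --pt "0 0 0.11 0 1" --pt "0 0 0.132 0 1" --pt "0 0 0.132 0 1" --pt "0 0 0.132 0 1" --pt "0 0 0.132 0 -1" --pt "0 0 0.132 0 -1" --pt "0 0 0.132 0 -1" --pt "0 0 0.132 0 -1" --pt "0 0 0.132 0 -1" --pt "0 0 0.132 0 -1"

```text
time: 19.6
eef_pos: [0.6021, 0.0026, 0.0202]
tcp_rot: [0.653, 0.758, 0.0, 0.001]
contact_force: [-1.8, 0.1, 5.4]
opening: 0.458
finger_force: 30.2
```

>>> send_rows --pt "0 0 -0.05 0 -1" --pt "0 0 -0.1 0 -1" --pt "0 0 -0.15 0 -1" --pt "0 0 -0.18 0 -1" --pt "0 0 -0.2 0 -1" --pt "0 0 -0.2 0 -1"

```text
time: 20.2
eef_pos: [0.603, 0.0025, 0.2227]
tcp_rot: [0.652, 0.758, 0.002, 0.003]
contact_force: [-0.3, -0.2, 0.2]
opening: 0.454
finger_force: 30.8
```

Run:
```python
from h import *
s=ctrl.get_state();print(s['eef_pos'],s['opening'],s['finger_force'],s['qpos'].round(2))
go((.513,-.3185,.22,-.498))
```

```text
[0.60301285 0.0025011  0.22274942] 0.4537206478751248 30.751354694366455 [-0.16  0.14  1.78  0.    1.21 -0.31]
[-0.304, -0.137, 0.002] -52.9
```

>>> send_rows --pt "-0.05 -0.02 -0.03 -8.5 -1" --pt "-0.1 -0.04 -0.05 -17 -1" --pt "-0.15 -0.06 -0.05 -25.5 -1" --pt "-0.2 -0.085 -0.05 -34 -1" --pt "-0.25 -0.11 -0.05 -42.5 -1" --pt "-0.3 -0.137 -0.05 -51 -1" --pt "-0.304 -0.137 -0.05 -52.9 -1" --pt "-0.304 -0.137 -0.05 -52.9 -1" --pt "-0.304 -0.137 -0.05 -52.9 -1" --pt "-0.304 -0.137 -0.05 -52.9 -1"

```text
time: 21.2
eef_pos: [0.5107, -0.3171, 0.2669]
tcp_rot: [0.247, 0.969, 0.001, -0.001]
contact_force: [-0.6, 0.4, -1.4]
opening: 0.457
finger_force: 30.8
```

Run:
```python
from h import *
s=ctrl.get_state(); w=snap('wrist','w9.png'); print(s['eef_pos'].tolist(),s['tcp_rot'].tolist(),s['opening'])
```

```text
[0.5106653490474476, -0.31712754017705147, 0.2669040278262083] [0.24678437330107164, 0.9690692218900736, 0.0009977536117862947, -0.001149246489964352] 0.4567138781238762
```

View pics/w9.png

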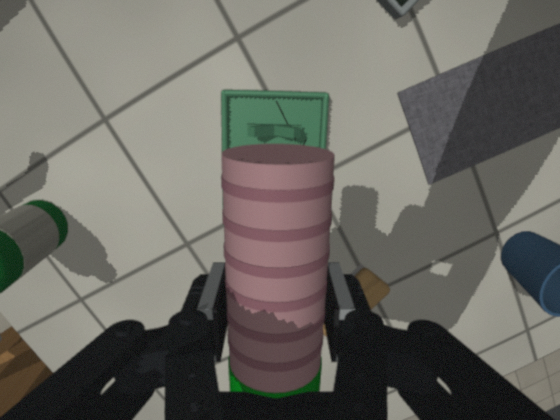

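The tray's far rim corners show at (222,91) and (329,93). The roller is held level, with its near end at rows 148 to 160.

Run:
```python
from h import *
s=ctrl.get_state(); P,q=s['eef_pos'],s['tcp_rot']
a,b=[wat(*p,.016,P,q) for p in [(222,91),(329,93.5)]]
print(a,b,np.linalg.norm(a-b)); d=(a-b); ang=np.arctan2(d[1],d[0]); print('edge ang',ang)
ya=ang; # edge along tray y
e=np.array([np.cos(ang),np.sin(ang)]); n=np.array([-e[1],e[0]]); m=(a+b)[:2]/2
c=m+.075*n if np.linalg.norm(m+.075*n-[.513,-.3185])<.05 else m-.075*n
print('centre',c,'yaw',ang%np.pi-np.pi/2)
M=R.from_quat(q).as_matrix()
for p in (.055,): 
  for z in (-.002,-.022,.018): print('end exp',wproj([p,0,z-.002]))
go((*c,.09,-.498)); 
# centroid of tray mask in the first top picture
t=cv2.imread('pics/top0.png')[190:270,340:410]; h=cv2.cvtColor(t,cv2.COLOR_BGR2HSV); k=cv2.inRange(h,(60,80,20),(90,255,255))
cn=max(cv2.findContours(k,0,2)[0],key=cv2.contourArea); r=cv2.minAreaRect(cn); print(r, at('top',r[0][0]+340,r[0][1]+190,.012))
```

```text
[ 0.4215 -0.3283  0.016 ] [ 0.4749 -0.235   0.016 ] 0.10750093022853337
edge ang -2.09063472199694
centre [ 0.51329246 -0.31890549] yaw -0.5198383952020436
end exp [273.89553096 160.13387859]
end exp [273.6140303  173.55641786]
end exp [274.10642696 150.09913716]
[-0.003, -0.001, 0.177] 0.0
((38.6462287902832, 45.63678741455078), (31.081144332885742, 41.86241912841797), 29.05460548400879) [ 0.5126 -0.3201  0.012 ]
```

>>> send_rows --pt "-0.005 -0.001 0.03 0.6 -1" --pt "-0.005 -0.001 0.07 0.6 -1" --pt "-0.005 -0.001 0.11 0.6 -1" --pt "-0.005 -0.001 0.15 0.6 -1" --pt "-0.005 -0.001 0.177 0.6 -1" --pt "-0.005 -0.001 0.177 0.6 -1" --pt "-0.005 -0.001 0.177 0.6 -1" --pt "-0.005 -0.001 0.177 0.6 -1" --pt "-0.005 -0.001 0.177 0.6 -1"

```text
time: 22.15
eef_pos: [0.5163, -0.3223, 0.0944]
tcp_rot: [0.251, 0.968, -0.001, 0.002]
contact_force: [-0.4, -0.4, -0.2]
opening: 0.456
finger_force: 30.8
```

Run:
```python
from h import *
s=ctrl.get_state(); print(s['eef_pos'],s['contact_force']); go((.5133,-.319,.05,-.51),(.5133,-.319,.044,-.51))
```

```text
[ 0.51625196 -0.32229561  0.0943925 ] [-0.3974106  -0.4326751  -0.18164387]
[0.004, 0.001, 0.044] 0.1
[0.004, 0.001, 0.05] 0.1
```

>>> send_rows --pt "0.001 0.001 0.005 0 -1" --pt "0.002 0.001 0.012 0 -1" --pt "0.002 0.001 0.02 0 -1" --pt "0.002 0.001 0.027 0 -1" --pt "0.002 0.001 0.033 0 -1" --pt "0.002 0.001 0.037 0 -1" --pt "0.002 0.001 0.04 0 -1" --pt "0.002 0.001 0.042 0 -1" --pt "0.002 0.001 0.042 0 -1" --pt "0.002 0.001 0.042 0 -1" --pt "0.002 0.001 0.042 0 -1"

```text
time: 23.25
eef_pos: [0.5137, -0.3198, 0.05]
tcp_rot: [0.252, 0.968, -0.0, 0.0]
contact_force: [-0.3, -0.2, -0.7]
opening: 0.455
finger_force: 30.8
```

Run:
```python
from h import *
s=ctrl.get_state(); print(s['eef_pos'],s['contact_force'],s['wrist_torque'])
```

```text
[ 0.51372382 -0.31982356  0.05003381] [-0.31491427 -0.23030285 -0.66423016] [ 0.00652233  0.0447971  -0.04419538]
```

Now I'll go down in 1 mm steps.

>>> send_rows --pt "0 0 0.001 0 -1" --pt "0 0 0.002 0 -1" --pt "0 0 0.003 0 -1" --pt "0 0 0.003 0 -1" --pt "0 0 0.003 0 -1"

```text
time: 23.75
eef_pos: [0.5135, -0.3196, 0.0466]
tcp_rot: [0.252, 0.968, 0.0, -0.0]
contact_force: [-0.4, 0.5, -0.4]
opening: 0.455
finger_force: 30.8
```

>>> send_rows --pt "0 0 0.001 0 -1" --pt "0 0 0.001 0 -1" --pt "0 0 0.001 0 -1"

```text
time: 24.05
eef_pos: [0.5136, -0.3199, 0.0459]
tcp_rot: [0.252, 0.968, -0.0, 0.0]
contact_force: [-0.5, 0.8, 1.1]
opening: 0.453
finger_force: 31.0
```

>>> send_rows --pt "0 0 0.001 0 -1" --pt "0 0 0.001 0 -1" --pt "0 0 0.001 0 -1"

```text
time: 24.35
eef_pos: [0.5136, -0.3204, 0.0455]
tcp_rot: [0.252, 0.968, -0.001, 0.0]
contact_force: [-2.8, -1.6, 5.0]
opening: 0.455
finger_force: 31.4
```

>>> send_rows --squeeze 20 --pt "0 -0.001 0 0 -1" --pt "0 -0.002 0 0 -1" --pt "0 -0.002 0 0 -1" --pt "0 -0.002 0 0 -1"

```text
time: 24.75
eef_pos: [0.513, -0.3212, 0.0446]
tcp_rot: [0.252, 0.968, 0.0, 0.001]
contact_force: [1.9, 0.5, 1.0]
opening: 0.456
finger_force: 31.1
```

>>> send_rows --squeeze 20 --pt "0 0 0 0 -0.07" --pt "0 0 0 0 -0.04" --pt "0 0 0 0 0" --pt "0 0 0 0 0.1" --pt "0 0 0 0 0.2" --pt "0 0 0 0 0.35" --pt "0 0 0 0 0.35" --pt "0 0 0 0 0.35"

```text
time: 25.55
eef_pos: [0.5125, -0.3214, 0.0447]
tcp_rot: [0.252, 0.968, -0.0, -0.0]
contact_force: [0.1, 0.2, 0.5]
opening: 0.677
finger_force: 0.0
```

>>> send_rows --pt "0 0 -0.01 0 0.35" --pt "0 0 -0.03 0 0.35" --pt "0 0 -0.06 0 0.35" --pt "0 0 -0.1 0 0.35" --pt "0.04 0 -0.14 0 0.35" --pt "0.08 0 -0.18 0 0.35" --pt "0.08 0 -0.2 0 0.35" --pt "0.08 0 -0.2 0 0.35" --pt "0.08 0 -0.2 0 0.35"

```text
time: 26.45
eef_pos: [0.4429, -0.2827, 0.2462]
tcp_rot: [0.252, 0.968, -0.001, 0.001]
contact_force: [-0.5, -0.5, -0.4]
opening: 0.674
finger_force: 0.0
```

Run:
```python
from h import *
s=ctrl.get_state(); w=snap('wrist','w10.png'); t=snap('top','t10.png'); print(s['eef_pos'],s['opening'],s['time'])
o=np.zeros((420,800,3),np.uint8); o[:,:400]=w[:,80:480,::-1]; o[:300,400:]=cv2.resize(t[175:295,130:290,::-1],(400,300)); cv2.imwrite('pics/c10.png',o)
P,q=s['eef_pos'],s['tcp_rot']; M=R.from_quat(q).as_matrix()
c=np.array([.5133,-.3192]); u=np.array([np.cos(-.515),np.sin(-.515)])
for k in(-.055,.055):
  print('expected end px (crop)',wproj(M.T@(np.r_[c+k*u,.055]-P))-[80,0])
```

```text
[ 0.44291635 -0.28265169  0.246193  ] 0.673621362713615 26.45
expected end px (crop) [198.00460956 200.78663567]
expected end px (crop) [197.10142599 302.88597204]
```

View pics/c10.png

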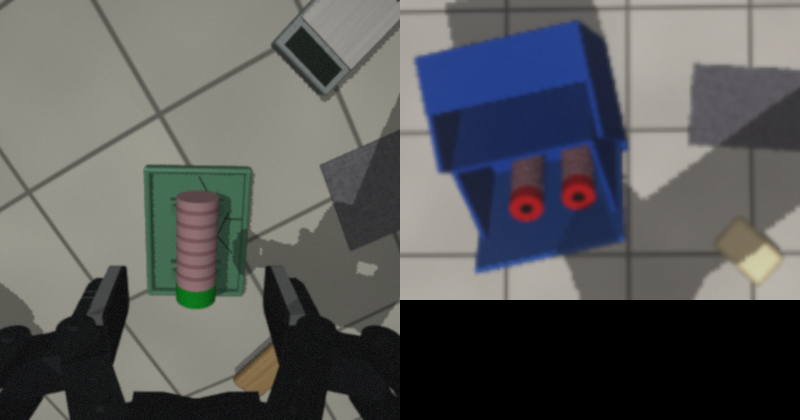

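The roller is in the notches at (197,250), where I expected it within about 3 px. Both red rollers are in the open bucket. Handing in.

```bash
python3 -c "
from h import *
print(ctrl.sign_off())"
```

```text
the job is handed in; nothing more can be done
None
```

I handed the job in at about 26.5 s; the sign-off returned no verdict. In the last pictures both red-capped rollers are in the swung-out bucket and the green-capped roller lies centred in the tray notches; the wrist force peaked at about 5 N while setting it down.

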